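# Jack up the front of the candy cooling tray and hold it

### The job

Set the small lever jack on the table with its saddle centred under the cooling tray's round lift pad (the one with the upright knobbed pin), press the pump handle down once so that the tray's front rises, and let the handle come fully back up so that the tray settles. Then press the handle fully down again and finish while still holding it down, with the tray's front raised on the jack. Lift the tray only with the jack, handle the jack gently (no hard squeezing or pressing, keep it upright) and leave everything else alone.

Things in the scene. Friction and masses are not known exactly. Their poses are not given: they have to be found in the camera images.
- jack: Loose grey lever jack, 0.6 to 0.9 kg. Origin on its underside below the carrying cheeks, near its balance point; x points to the nose (saddle end), y left, z up. Base plate x -145 to 125, 90 wide, 10 thick. Lightly built: more than 100 N in all between robot and jack (both pads' grip plus any push) bends it, so squeeze with 20 to 40 N per pad. Starts left or right of the table's clear middle.
- jack_grip (a point): Middle of the jack's two upright carrying cheeks, 70 above its underside, straight above its origin. Cheeks: 44 wide over their outer faces (jack's y), 34 long (x), from the base plate to 92 above the underside. Grip them across y from above; the handle slopes up behind (-x).
- pump_handle: 12 mm bar with a wooden paddle at its rear end. Origin on its hinge, 62 above the jack's origin, hinge line along jack y. A spring holds it up, sloping 0.50 rad upward to the rear; it swings down 0.50 rad to level, its stop, and returns by itself. Pressing the paddle takes about 3 N at the top, 8 to 18 N with the tray's weight. 1 rad raises the saddle 90 (45 for the full stroke).
- handle_end (a point): Middle of the top face of the wooden paddle, where one presses; paddle 36 long, 56 wide, 14 thick. It lies 120 from the hinge along the handle and 7 above its centre line: handle up, 102 behind (jack -x) the jack's origin and 126 above its underside; fully down, 120 behind and 69 above.
- saddle: The jack's saddle: flat dark steel disc, 40 diameter, 8 thick. Origin at the centre of its top face: 95 ahead (+x) of the jack's origin, 58 above the jack's underside with the handle up, 103 with it fully down. It rises and sinks with the handle.
- lift_pad: The marked lift point: round dark pad, 32 diameter, under a steel ear (48 x 38, its top 16 above the pad's underside) with an upright pin ending in a ball (top 51 above). Origin at the centre of the pad's underside: 72 above the table while the tray is down, 30 ahead (-x) of the tray's origin line, towards the robot; its place along the edge varies. Axes as the tray's.
- tray: Aluminium cooling tray 250 deep, 300 wide, rims 28 high, with white candy bars, on wooden rails 74 high; about 2.2 kg, hinged at its back so that its front swings up. Origin mid-width at the front edge, 83 above the table (5 ahead of the rim's face); x points from front to back, away from the robot, y left. The plain square tabs at its front corners are not lift points.
- carton: Bystander: cardboard box 100 x 130 x 45 high, on the side of the table opposite to the jack. Origin under its centre.
- candy0: Bystander: small wrapped candy about 48 x 16 x 14. Origin under its centre.
- candy1: Bystander: like the first candy.
- candy2: Bystander: like the first candy.
- tin: Bystander: tin 60 diameter, 75 high, right of the tray's front corner. Origin under its centre.
- bowl: Bystander: white bowl 90 diameter, 45 high, left of the tray's front corner. Origin under its centre.
- scraper: Bystander: spatula lying at the right. Origin under its middle.

How it is judged:
By the outcome, as a careful person would: the job done as asked, in the order asked, and still so for the second after the job is handed in, while the arm keeps its last pose, push and grip.
It also fails if it takes over 58 s, if anything falls off the work surface, if the arm or the gripper's body presses on something with over 40 N, if the wrist force passes 120 N, or if a joint passes its speed limit or range.

### The arm

A 6-joint arm with a two-finger parallel gripper is mounted at the origin on the work surface. World frame = base frame: x ahead of the robot, y to its left, z up, the work surface at z = 0. Lengths are in mm, angles in rad, forces in N, time in s.
With the tool pointing down it reaches from about 350 to 975 mm from the base axis. Payload 7.1 kg.
Tool frame: the origin (TCP) lies between the finger pads; the fingertips stand 19 mm ahead of it and the grasp point (between the pads) is the TCP (ctrl.tcp_to_tips is the distance from the TCP to the fingertips, in mm); z points along the fingers, y is the line along which they close (so a half turn about z gives the same grasp; the last joint's range is limited). The gripper opens to 88 mm and grips with 3 to 60 N. Pads are 20 mm wide; open, the fingers measure 115 mm over their backs; the gripper's body (75 mm by 178 mm) begins 61 mm behind the grasp point.
Start: joints at [1.308, 0.423, 1.63, -0, 1.089, -0.019], TCP at [150.839, 606.509, 241.675] pointing down, gripper open.
Joint ranges: [-3, 3], [-0.9, 2.11], [0.09, 2.58], [-1.31, 4.45], [0.11, 2.69], [-2.54, 2.54]. Speed limits (rad/s): [2.39, 2.39, 3.01, 3.14, 3.14, 3.14].

### API

Orientations are given as a rotation vector (axis times angle).
In Python, from workcell import status, optics, ctrl gives the robot as it stands. The module is installed in compiled form; this text tells all that it offers.
- The arm moves only by the shell command python3 -m inch 'ROWS'. ROWS is JSON, a list that holds one entry, the list of rows, each a list of 7 numbers: the shift along the tool's x, y, z in mm, then the turn, a rotation vector about the tool's x, y, z in rad, then the opening in per cent of the stroke, from 0 (shut) to 100 (fully open). A call has 1 to 20 rows; each row is the pose to reach, as a shift and turn from the pose commanded when the call began, along the tool's axes at that moment; what a row does not reach only later rows make up. A row lasts 1/10 s, in which the tool goes at most 50 mm and 8.59 degrees, less where a joint would pass 70% of its speed; a pose out of reach is approached as far as the arm can. A call with a gripper value outside its range is refused whole. The fingers move at their own pace and stop on an object; the grip force is fixed at half the most. Time passes only in rows, so rows that repeat a pose let the fingers close. It gives the time, the measured TCP pose, the force, the opening and the grip force at its end, in the units of the state.
- status.get_obs(): the state, without advancing time (a new reading comes with each control period).
- optics.get_image(name): name is "side" or "top"; returns a dict with "frame" (480x640x3 uint8, red, green, blue), "fx", "fy", "cx", "cy" (pixels), "k1" (the pictures are not rectified: a ray, as slopes to the right and down, at radius r is drawn at 1 + k1 r^2 times it, then the intrinsics apply), "rvec" (rotation vector, rad) and "tvec" (3), from world to camera coordinates, as OpenCV has them. Camera axes: x right, y down, z forward; pixel columns grow to the right and rows downward; lengths in mm; the calibration is good to about 2 mm. A picture is of the moment at which its call begins. There is no depth.
- ctrl.close_job(): hands the job in; it is judged then, once.
The state is a dict: "t": time; "qpos": joint angles; "qvel": joint speeds; "joint_torque": joint torques, N m; "ee_pos": TCP position; "orientation": TCP orientation; "ft_force": force on the tool from outside, world axes, zero at the start; "moment": the same for the moment, N m; "width": finger opening in mm; "grasp_force": force on a finger pad.
Only numpy, scipy, OpenCV 4.12 (cv2) and the standard library are available. Lean on these libraries where they do the work, as an engineer would, in place of code of your own. Each camera call takes 0.05 s, during which the arm holds its last target. There are 200 camera calls.

## Working session

There is one attempt and no reset: what is moved stays moved. The work goes in short steps, Python scripts to look and compute and a shell command to move; the robot and the scene stay as the last step left them, time stands still between calls to the robot, and variables do not carry over. Pictures are saved under pics/ and viewed, at most 10 in all, crops included, and the job is handed in when it is done.

```bash
mkdir -p pics
cat > h.py <<'E'
import numpy as np, cv2
from workcell import status, optics, ctrl
from scipy.spatial.transform import Rotation as R
def cam(n):
    d=optics.get_image(n); d['R']=cv2.Rodrigues(np.array(d['rvec'],float))[0]; d['t']=np.array(d['tvec'],float).ravel(); return d
def ray(d,u,v):
    K=np.array([[d['fx'],0,d['cx']],[0,d['fy'],d['cy']],[0,0,1.]])
    p=cv2.undistortPoints(np.array([[[u,v]]],float),K,np.array([d['k1'],0,0,0,0.]))[0,0]
    return -d['R'].T@d['t'], d['R'].T@np.array([p[0],p[1],1.])
def onz(d,u,v,z):
    c,r=ray(d,u,v); return c+r*(z-c[2])/r[2]
def proj(d,P):
    K=np.array([[d['fx'],0,d['cx']],[0,d['fy'],d['cy']],[0,0,1.]])
    return cv2.projectPoints(np.array(P,float).reshape(-1,1,3),d['R'],d['t'],K,np.array([d['k1'],0,0,0,0.]))[0][:,0]
def tri(d1,p1,d2,p2):
    c1,r1=ray(d1,*p1);c2,r2=ray(d2,*p2)
    s=np.linalg.lstsq(np.c_[r1,-r2],c2-c1,rcond=None)[0]
    a=c1+r1*s[0];b=c2+r2*s[1]; return (a+b)/2,np.linalg.norm(a-b)
def save(d,n): cv2.imwrite('pics/'+n,d['frame'][:,:,::-1])
E
python3 - <<'E'
from h import *
import pickle
for n in('top','side'):
    d=cam(n);save(d,n+'0.png');pickle.dump(d,open(n+'0.pkl','wb'));print(n,-d['R'].T@d['t'],d['R'].round(2).tolist(),d['fx'],d['k1'])
o=status.get_obs();print(o['ee_pos'],o['orientation'],R.from_rotvec(o['orientation']).as_matrix().round(3).tolist(),o['width'])
E
```

```text
top [ 460.78633243  -53.76135322 1390.110841  ] [[-0.01, -1.0, -0.02], [-1.0, 0.01, -0.08], [0.08, 0.02, -1.0]] 523.9631281246711 0.002981923957067194
side [431.88587533 678.86345349 908.86026906] [[-0.99, -0.16, -0.01], [-0.11, 0.74, -0.66], [0.12, -0.65, -0.75]] 447.8683016177295 -0.03057455024870927
[150.73044303 606.05953776 240.98315106] [-3.81916131e-01 -3.11811612e+00  2.18153686e-03] [[-0.97, 0.241, -0.0], [0.241, 0.97, -0.001], [0.0, -0.001, -1.0]] 87.48877410877506
```

View pics/top0.png

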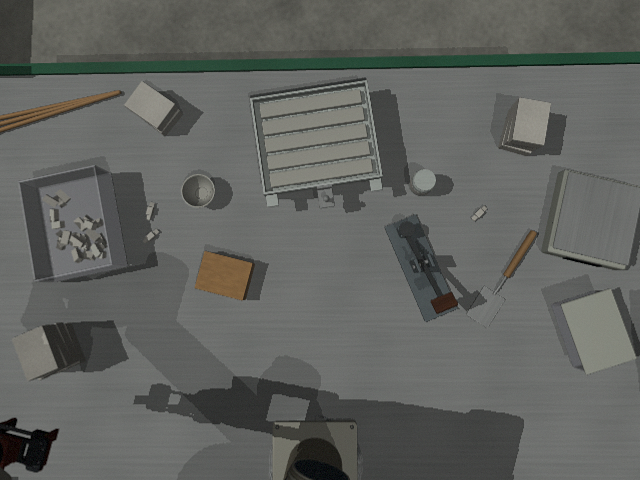

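View pics/side0.png

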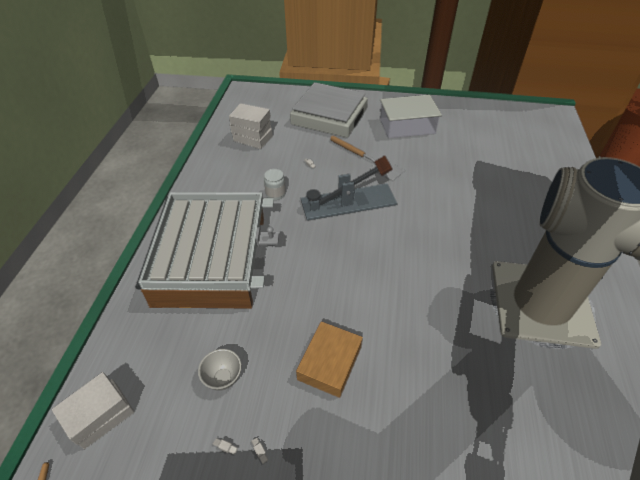

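Top view: the jack lies right of the middle, with its saddle near (407,227), cheeks near (421,263) and paddle near (444,302). The lift ear is near (327,198), and the tray is turned slightly. Side view: saddle (314,197), cheeks (346,188), paddle (384,166), ear (268,235). I'll enlarge these parts next.

Run:
```python
import pickle,cv2,numpy as np
t=pickle.load(open('top0.pkl','rb'))['frame'];s=pickle.load(open('side0.pkl','rb'))['frame']
z=lambda f,x,y,w,h,k:cv2.resize(f[y:y+h,x:x+w],None,fx=k,fy=k,interpolation=cv2.INTER_CUBIC)
a=z(t,375,205,100,125,4.8)[:600,:]; 
b=z(t,260,175,130,40,2.4);
c=z(s,250,140,160,125,5)
tt=np.zeros((600,800,3),np.uint8)
tt[:600,:480]=a; e=z(t,300,180,53,40,6);tt[:240,480:798]=e; e=z(s,245,215,40,40,8);tt[245:565,480:800]=e
cv2.imwrite('pics/c1.png',tt[:,:,::-1]);cv2.imwrite('pics/c2.png',c[:600,:800,::-1])
```

```text
(no output)
```

View pics/c1.png

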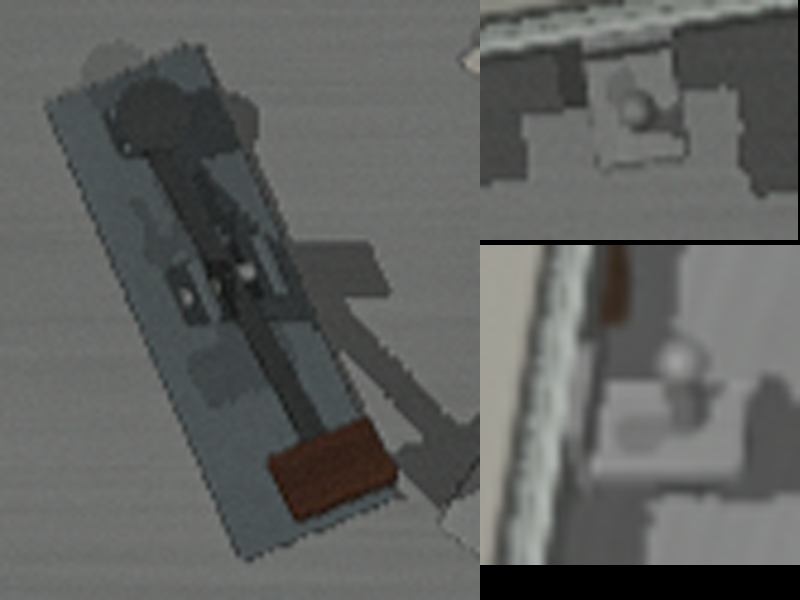

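View pics/c2.png

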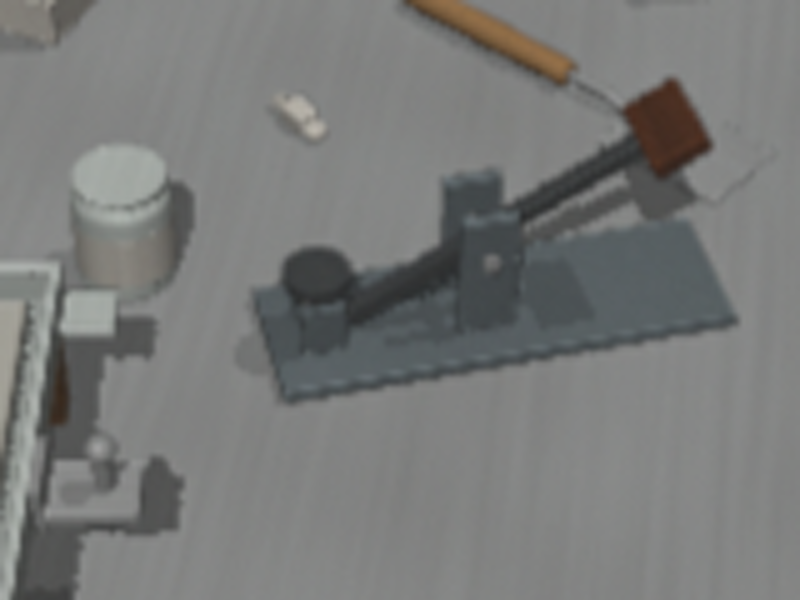

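Run:
```python
from h import *
import pickle
t=pickle.load(open('top0.pkl','rb'));s=pickle.load(open('side0.pkl','rb'))
T=lambda x,y:(375+x/4.8-.4,205+y/4.8-.4); S=lambda x,y:(250+x/5-.4,140+y/5-.4)
bt=np.array([onz(t,*T(*p),10) for p in((45,103),(200,43),(403,493),(245,562))]); bs=np.array([onz(s,*S(*p),z) for p,z in (((255,290),10),((285,395),5),((738,320),5),((690,222),10))])
print(bt.round(1)[:,:2]);print(bs.round(1)[:,:2])
for b in (bt,):
  f=(b[0]+b[1])/2;r=(b[2]+b[3])/2;v=f-r;L=np.linalg.norm(v);v/=L;print('base len',L,'yaw',np.arctan2(v[1],v[0]),'origin',r+145*v, f-125*v,np.linalg.norm(b[0]-b[1]))
print('saddle',tri(t,T(153,117),s,S(318,272)),onz(t,*T(153,117),58),onz(s,*S(318,272),58))
c1=[onz(t,*T(*p),92) for p in((183,295),(245,265))];print('cheeks',c1,np.mean(c1,0), [onz(s,*S(*p),92) for p in((472,175),(490,213))])
pt=np.array([(268,458),(365,418),(396,478),(298,522)]).mean(0);print('paddle',onz(t,*T(*pt),120),onz(s,*S(668,125),122))
bal=((637-480)/6+300-.4,180+108/6-.4);bals=(270.4-.4,229.4-.4)
print('ball',tri(t,bal,s,bals),onz(t,*bal,117),onz(s,*bals,117))
tb=[onz(t,272,200,88),onz(t,376,184,88)];print('tabs',tb);v=tb[0]-tb[1];print(np.arctan2(-v[0],v[1]))
E=lambda x,y:(300+(x-480)/6-.4,180+y/6-.4)
e=np.array([onz(t,*E(*p),88) for p in((600,166),(686,155),(675,45),(583,55))]);print('ear',e[:,:2],e.mean(0))
# tray yaw by rim line
for n,p in(('L',(265,194)),('R',(382,180)),('BR',(366,80)),('BL',(250,96))):print(n,onz(t,*p,110)[:2])
```

```text
[[ 612.2 -189.4]
 [ 644.5 -275.2]
 [ 397.7 -378.7]
 [ 361.3 -292.6]]
[[ 642.6 -269.9]
 [ 611.2 -192.1]
 [ 360.8 -290.8]
 [ 393.2 -367.3]]
base len 269.45501097702856 yaw 0.3937380993462563 origin [ 513.4142432  -280.03616241   10.        ] [ 512.91095596 -280.24524372   10.        ] 91.60351126146622
saddle (array([ 599.3784645 , -242.08720639,   55.06359286]), np.float64(0.47820317698176296)) [ 598.83496136 -241.6934088    58.        ] [ 599.04276017 -238.91930031   58.        ]
cheeks [array([ 503.23541762, -250.19858233,   92.        ]), array([ 518.34420603, -282.28465693,   92.        ])] [ 510.78981183 -266.24161963   92.        ] [array([ 519.82739383, -294.15323232,   92.        ]), array([ 506.20156206, -263.42100909,   92.        ])]
paddle [ 414.89076787 -317.8416088   120.        ] [ 414.36640245 -316.44711955  122.        ]
ball (array([671.98004834, -37.77179265, 115.45548163]), np.float64(1.2149001928831835)) [672.33271483 -37.70221499 117.        ] [670.89104652 -36.37456372 117.        ]
tabs [array([672.74548868,  98.01573786,  88.        ]), array([ 710.06125403, -163.77037489,   88.        ])]
0.14158913421852726
ear [[652.85202942 -21.64202809]
 [657.05353558 -57.6234392 ]
 [703.62730234 -53.51149807]
 [699.88752723 -14.90573874]] [678.35509864 -36.92067603  88.        ]
L [684.39156898 112.82184888]
R [ 715.65233258 -176.86286763]
BR [ 970.56372105 -141.43219466]
BL [934.39080449 150.77590259]
```

Crops: saddle, cheeks and paddle agree across the two views, putting the jack at about (512,-279) with yaw 0.393. The ball is at (672,-38). The ear outline and the ball disagree by a few mm in x, so I'll enlarge the ear.

Run:
```python
import pickle,cv2,numpy as np
t=pickle.load(open('top0.pkl','rb'))['frame'];s=pickle.load(open('side0.pkl','rb'))['frame']
def z(f,x,y,w,h,k):
    a=cv2.convertScaleAbs(f[y:y+h,x:x+w],alpha=1.5)
    return cv2.resize(a,None,fx=k,fy=k,interpolation=cv2.INTER_NEAREST)
c=np.hstack([z(t,310,180,36,50,11),z(s,252,217,36,50,11)])
for i in range(0,36,5):
  for o in(0,396): cv2.line(c,(o+i*11,0),(o+i*11,6),(255,0,0),1)
for i in range(0,50,5): cv2.line(c,(396-6,i*11),(402,i*11),(255,0,0),1)
cv2.imwrite('pics/c3.png',c[:,:,::-1])
```

```text
(no output)
```

View pics/c3.png

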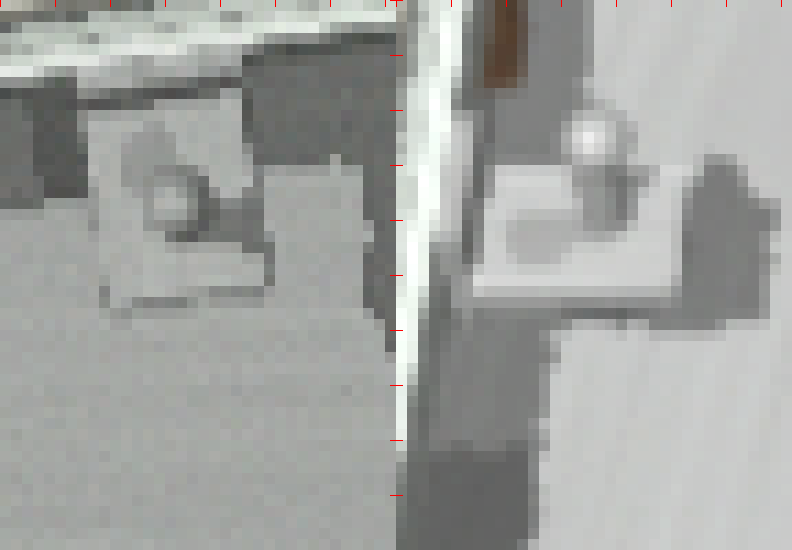

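Top: the ear's front corners are at about (319,207) and (335,206), and the ball at (325.2,198.1). Side: ball at (269.3,229.2). The pin stands 6 mm ahead of the ear's centre, which matches a pad 30 ahead of the origin line. So the pad is at about (672,-37.6), and the tray's yaw is about 0.13. Now the move above the jack.

```bash
cat >> h.py <<'E'
def delta(x,y,z,ya):
    """tool-frame shift+turn to reach TCP xyz, tool y axis at world angle ya, pointing down"""
    o=status.get_obs();M=R.from_rotvec(o['orientation']);p=np.array(o['ee_pos'])
    Y=np.array([np.cos(ya),np.sin(ya),0]);Z=np.array([0,0,-1.]);G=R.from_matrix(np.c_[np.cross(Y,Z),Y,Z])
    print('t',round(o['t'],2),'shift',M.inv().apply(np.array([x,y,z])-p).round(1),'turn',(M.inv()*G).as_rotvec().round(3),'w',round(o['width'],1),'f',np.round(o['ft_force'],1),'g',np.round(o['grasp_force'],1),'p',p.round(1),'q',np.round(o['qpos'],2))
E
python3 - <<'E'
from h import *
delta(500,250,240,-1.178); delta(512.3,-278.7,200,-1.178)
E
```

```text
t 0.1 shift [-424.9 -261.2    1.3] turn [-1.000e-03  2.000e-03  2.505e+00] w 87.5 f [ 0.4 -0.5  0.7] g 0.0 p [150.7 606.1 241. ] q [ 1.31  0.42  1.63 -0.    1.09 -0.02]
t 0.1 shift [-564.4 -771.3   42.1] turn [-1.000e-03  2.000e-03  2.505e+00] w 87.5 f [ 0.4 -0.5  0.7] g 0.0 p [150.7 606.1 241. ] q [ 1.31  0.42  1.63 -0.    1.09 -0.02]
```

```bash
python3 -m inch '[[[-425,-261,0,0,0,1.0,100],[-425,-261,0,0,0,1.0,100],[-425,-261,0,0,0,1.0,100],[-425,-261,0,0,0,1.0,100],[-425,-261,0,0,0,1.0,100],[-425,-261,0,0,0,1.0,100],[-425,-261,0,0,0,1.5,100],[-425,-261,0,0,0,1.5,100],[-425,-261,0,0,0,1.5,100],[-425,-261,0,0,0,1.5,100],[-564,-771,42,0,0,2.505,100],[-564,-771,42,0,0,2.505,100],[-564,-771,42,0,0,2.505,100],[-564,-771,42,0,0,2.505,100],[-564,-771,42,0,0,2.505,100],[-564,-771,42,0,0,2.505,100],[-564,-771,42,0,0,2.505,100],[-564,-771,42,0,0,2.505,100],[-564,-771,42,0,0,2.505,100],[-564,-771,42,0,0,2.505,100]]]'
python3 - <<'E'
from h import *
delta(512.3,-278.7,200,-1.178)
E
```

```text
t: 2.1
ee_pos: [510.9, -249.7, 201.7]
orientation: [-3.081, -0.613, 0.0]
ft_force: [0.6, 0.3, -0.8]
width: 87.7
grasp_force: 0.0
t 2.1 shift [-9.8 27.3  1.7] turn [-0.  0. -0.] w 87.7 f [ 0.6  0.3 -0.8] g 0.0 p [ 510.9 -249.7  201.7] q [-0.48  0.39  1.79  0.    0.96  0.7 ]
```

```bash
python3 -m inch '[[[0,0,0,0,0,0,100],[0,0,0,0,0,0,100],[0,0,0,0,0,0,100]]]' >/dev/null
python3 - <<'E'
from h import *
delta(512.3,-278.7,70,-1.178)
d=cam('top'); print(proj(d,[512.3,-278.7,92]))
E
```

```text
t 2.4 shift [-11.   30.1 131.7] turn [-0.001  0.001  0.   ] w 87.6 f [ 0.8  0.3 -0.6] g 0.0 p [ 511.  -246.8  201.8] q [-0.47  0.39  1.79  0.    0.96  0.71]
[[424.24369695 262.27252427]]
```

```bash
python3 -m inch '[[[-11,30,0,0,0,0,100],[-11,30,0,0,0,0,100],[-11,30,40,0,0,0,100],[-11,30,70,0,0,0,100],[-11,30,95,0,0,0,100],[-11,30,115,0,0,0,100],[-11,30,131,0,0,0,100],[-11,30,131,0,0,0,100],[-11,30,131,0,0,0,100]]]'
python3 - <<'E'
from h import *
delta(512.3,-278.7,70,-1.178)
save(cam('side'),'s2.png')
E
```

```text
t: 3.35
ee_pos: [513.1, -279.0, 71.4]
orientation: [-3.081, -0.614, -0.0]
ft_force: [-0.3, -0.2, -0.1]
width: 87.4
grasp_force: 0.0
t 3.35 shift [-0.6 -0.6  1.4] turn [ 0.    -0.     0.001] w 87.4 f [-0.3 -0.2 -0.1] g 0.0 p [ 513.1 -279.    71.4] q [-0.52  0.6   1.81  0.    0.73  0.66]
```

View pics/s2.png

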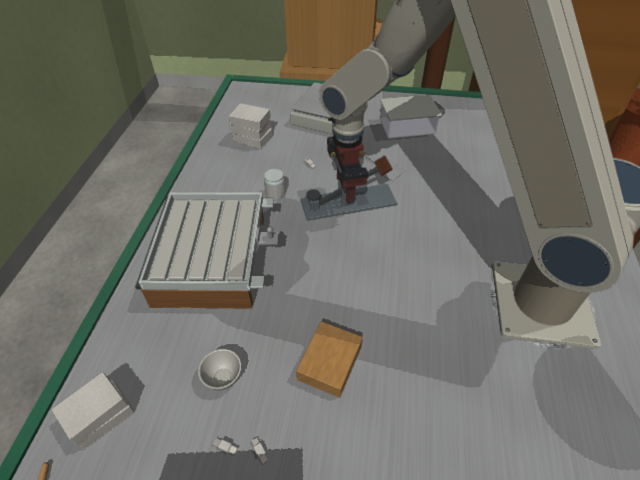

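The gripper straddles the cheeks at about (350,185), and the jack hasn't moved. Closing.

```bash
python3 -m inch '[[[0,0,0,0,0,0,70],[0,0,0,0,0,0,55],[0,0,0,0,0,0,50],[0,0,0,0,0,0,40],[0,0,0,0,0,0,30],[0,0,0,0,0,0,20],[0,0,0,0,0,0,0],[0,0,0,0,0,0,0],[0,0,0,0,0,0,0],[0,0,0,0,0,0,0]]]'
python3 - <<'E'
from h import *
delta(485,-62,78,-np.pi/2+.13)
E
```

```text
t: 4.4
ee_pos: [511.8, -278.2, 71.1]
orientation: [-3.079, -0.611, 0.002]
ft_force: [-2.4, 6.8, 6.9]
width: 44.1
grasp_force: 30.0
t 4.4 shift [  57.7 -210.1   -6.3] turn [-0.003  0.001  0.262] w 44.1 f [-2.4  6.8  6.9] g 30.0 p [ 511.8 -278.2   71.1] q [-0.52  0.6   1.81  0.    0.73  0.66]
```

```bash
python3 -m inch '[[[0,0,-3,0,0,0,0],[0,0,-6,0,0,0,0],[0,0,-9,0,0,0,0],[0,0,-9,0,0,0,0],[5,-20,-9,0,0,0,0],[14,-50,-9,0,0,0.06,0],[25,-90,-9,0,0,0.12,0],[36,-130,-9,0,0,0.18,0],[47,-170,-9,0,0,0.23,0],[54,-196,-9,0,0,0.262,0],[58,-210,-9,0,0,0.262,0],[58,-210,-9,0,0,0.262,0],[58,-210,-9,0,0,0.262,0],[58,-210,-9,0,0,0.262,0]]]'
python3 - <<'E'
from h import *
delta(578,-49.9,77,-np.pi/2+.13)
d=cam('top');save(d,'t3.png');s=cam('side');save(s,'s3.png')
z=lambda f,x,y,w,h,k:cv2.resize(f[y:y+h,x:x+w],None,fx=k,fy=k,interpolation=cv2.INTER_CUBIC)
c=np.hstack([z(d['frame'],290,160,100,150,4),z(s['frame'],230,140,100,150,4)])
cv2.imwrite('pics/c4.png',c[:,:,::-1])
E
```

```text
t: 5.8
ee_pos: [486.4, -64.3, 80.2]
orientation: [3.135, 0.204, 0.001]
ft_force: [0.7, 0.1, -8.1]
width: 43.7
grasp_force: 30.0
t 5.8 shift [92.7 -2.4  3.3] turn [ 0.    -0.001  0.   ] w 43.7 f [ 0.7  0.1 -8.1] g 30.0 p [486.4 -64.3  80.2] q [-0.16  0.49  2.02 -0.    0.63  1.29]
```

View pics/c4.png

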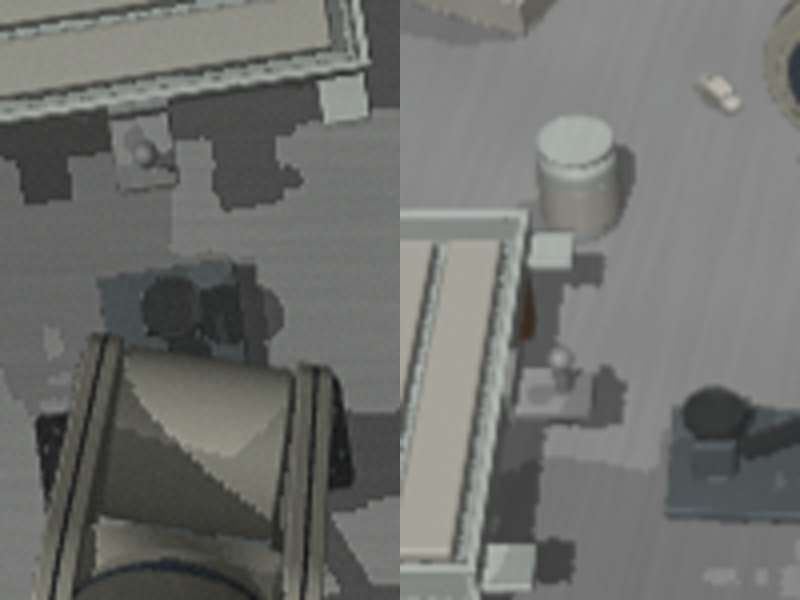

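Crop: the jack hangs level, with its saddle at top (331.6,235.4) and side (308.6,242.6). The ball is at (325.7,198.0) in the top view. I'll measure the offset directly, view against view.

Run:
```python
from h import *
d=cam('top');s=cam('side')
print(tri(d,(331.6,235.4),s,(308.6,242.6)),onz(d,331.6,235.4,67),onz(s,308.6,242.6,67))
o=status.get_obs();p=np.array(o['ee_pos']);print(p[:2]+95*np.array([np.cos(.13),np.sin(.13)]))
# base front edge corners top (z~19)
a=onz(d,290+100/4-.4,160+283/4-.4,19);b=onz(d,290+252/4-.4,160+262/4-.4,19);print(a,b,np.arctan2(-(a-b)[0],(a-b)[1]))
# nose edge near (side, lower)
print(onz(s,230+268/4-.4,140+518/4-.4,12),onz(s,230+276/4-.4,140+408/4-.4,19))
```

```text
(array([581.68629659, -51.14527575,  65.69384951]), np.float64(4.1210225868617405)) [583.62522936 -50.95382308  67.        ] [579.38160692 -50.0436481   67.        ]
[580.22183531 -51.8502398 ]
[601.9088883   -6.26487657  19.        ] [ 614.68090572 -106.32808117   19.        ] 0.1269530372078185
[603.9524819   -4.69157904  12.        ] [614.68973687 -91.18483434  19.        ]
```

```bash
python3 -m inch '[[[0,0,4,0,0,0,0],[5,0,4,0,0,0,0],[20,0,4,0,0,0,0],[35,-1,4,0,0,0,0],[50,-1,4,0,0,0,0],[65,-2,4,0,0,0,0],[80,-2,4,0,0,0,0],[90,-2,4,0,0,0,0],[92.5,-2,4,0,0,0,0],[92.5,-2,4,0,0,0,0],[92.5,-2,4,0,0,0,0],[92.5,-2,4,0,0,0,0]]]'
python3 - <<'E'
from h import *
delta(578,-49.9,71,-np.pi/2+.13)
d=cam('top');s=cam('side')
z=lambda f,x,y,w,h,k:cv2.resize(f[y:y+h,x:x+w],None,fx=k,fy=k,interpolation=cv2.INTER_CUBIC)
c=np.hstack([z(d['frame'],290,160,80,100,5),z(s['frame'],240,180,80,100,5)])
cv2.imwrite('pics/c5.png',c[:,:,::-1])
E
```

```text
t: 7.2
ee_pos: [576.5, -49.4, 75.9]
orientation: [-3.135, -0.205, 0.002]
ft_force: [-0.0, -0.2, -7.9]
width: 44.0
grasp_force: 30.0
t 7.2 shift [1.5 0.7 4.9] turn [-0.     0.001  0.001] w 44.0 f [-0.  -0.2 -7.9] g 30.0 p [576.5 -49.4  75.9] q [-0.11  0.59  1.82 -0.    0.73  1.33]
```

View pics/c5.png

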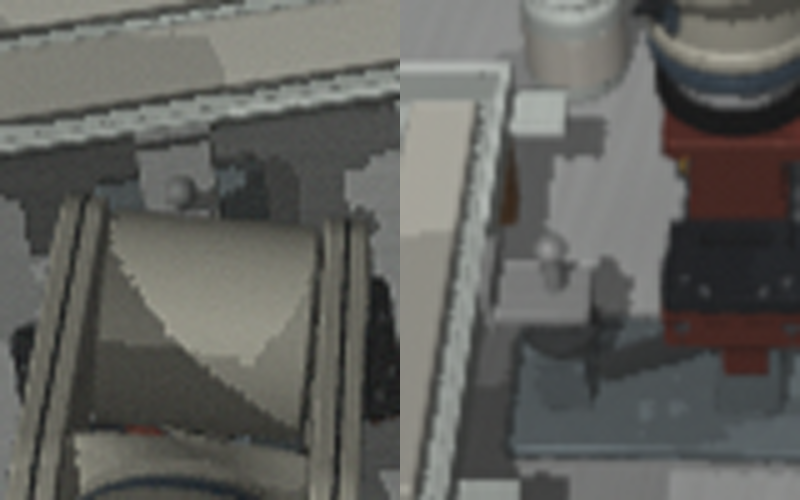

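Crop: the ear (crop 440–590, 260–320 in the side half) sits over the saddle, whose left rim shows at (525,340), or image (264.6,247.6). I'll check this against a projected saddle outline.

Run:
```python
from h import *
import pickle
s=pickle.load(open('side0.pkl','rb'))
a=np.linspace(0,2*np.pi,73)
for z in(63,55):
  P=np.c_[672.2+20*np.cos(a),-37.6+20*np.sin(a),0*a+z];q=proj(s,P);i=q[:,0].argmin();j=q[:,1].argmax();print(z,(q[[i,j]]-[240,180]+.4)*5+[400,0])
print((proj(s,[[672.2,-37.6,88],[672.2,-37.6,117]])-[240,180]+.4)*5+[400,0])
```

```text
63 [[519.9827861  321.633866  ]
 [557.62332874 348.3662908 ]]
55 [[521.57549102 332.04841082]
 [559.0338567  358.75225713]]
[[555.25186458 284.94584457]
 [549.94614289 244.89378798]]
```

```bash
python3 -m inch '[[[1.5,0.5,0,0,0,0,0],[1.5,0.5,1.5,0,0,0,0],[1.5,0.5,3,0,0,0,0],[1.5,0.5,4,0,0,0,0],[1.5,0.5,5,0,0,0,0],[1.5,0.5,5,0,0,0,0],[1.5,0.5,5,0,0,0,0]]]'
python3 - <<'E'
from h import *
delta(578,-49.9,71,-np.pi/2+.13)
E
```

```text
t: 8.0
ee_pos: [578.8, -49.6, 71.1]
orientation: [-3.135, -0.205, 0.0]
ft_force: [-0.0, -0.0, -6.0]
width: 43.9
grasp_force: 30.0
t 8.0 shift [-0.9  0.2  0.1] turn [-0.     0.     0.001] w 43.9 f [-0. -0. -6.] g 30.0 p [578.8 -49.6  71.1] q [-0.11  0.6   1.82  0.    0.72  1.33]
```

```bash
python3 -m inch '[[[0,0,1,0,0,0,0],[0,0,1,0,0,0,0],[0,0,1,0,0,0,60],[0,0,1,0,0,0,80],[0,0,1,0,0,0,100],[0,0,1,0,0,0,100],[0,0,1,0,0,0,100],[0,0,1,0,0,0,100],[0,0,-10,0,0,0,100],[0,0,-30,0,0,0,100],[0,0,-60,0,0,0,100],[0,0,-100,0,0,0,100],[0,0,-115,0,0,0,100],[-50,0,-115,0,0,0,0],[-102,0,-115,0,0,0,0],[-102,0,-115,0,0,0,0],[-102,0,-115,0,0,0,0],[-102,0,-115,0,0,0,0]]]'
python3 - <<'E'
from h import *
d=cam('top');s=cam('side')
z=lambda f,x,y,w,h,k:cv2.resize(f[y:y+h,x:x+w],None,fx=k,fy=k,interpolation=cv2.INTER_CUBIC)
c=np.hstack([z(d['frame'],290,160,100,150,4),z(s['frame'],240,160,100,150,4)])
cv2.imwrite('pics/c6.png',c[:,:,::-1])
c0=np.array([578.5,-49.6]);u=np.array([np.cos(.13),np.sin(.13)])
delta(*(c0-101.9*u),150,-np.pi/2+.13)
E
```

```text
t: 9.8
ee_pos: [479.3, -63.1, 186.6]
orientation: [3.134, 0.205, 0.003]
ft_force: [0.5, -0.4, -0.1]
width: 51.6
grasp_force: 0.0
t 9.9 shift [-2.  -0.4 36.3] turn [ 0.    -0.001  0.001] w 43.1 f [0.3 0.8 0.1] g 0.0 p [479.4 -63.  186.3] q [-0.16  0.3   1.98  0.    0.86  1.28]
```

View pics/c6.png

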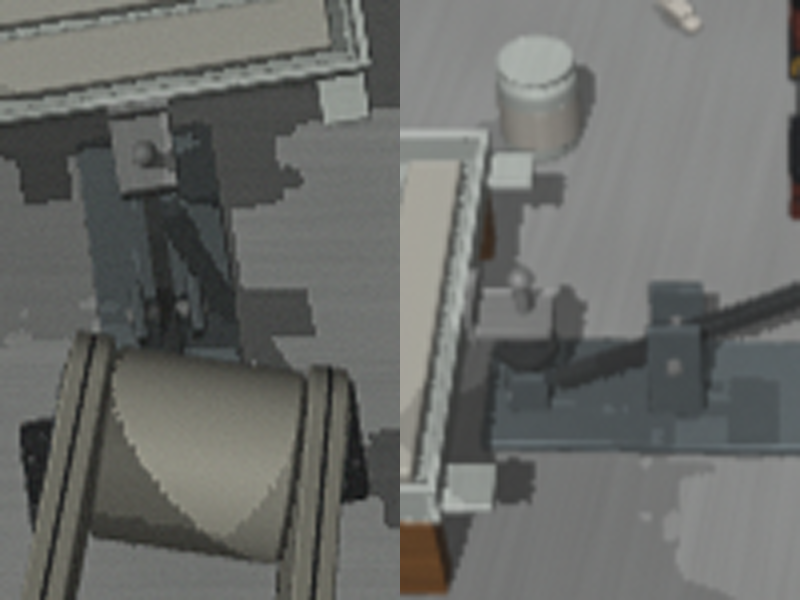

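Crop: the jack stands free with its handle up, and the saddle rim at side (263.4,247.1) matches the prediction (263.9) for a centred saddle. Going down onto the paddle.

```bash
python3 -m inch '[[[-2,0,15,0,0,0,0],[-2,0,28,0,0,0,0],[-2,0,28,0,0,0,0],[-2,0,34,0,0,0,0],[-3,0,38,0,0,0,0],[-5,0,44,0,0,0,0],[-8,0,50,0,0,0,0],[-10,0,56,0,0,0,0],[-12.5,0,62,0,0,0,0],[-14.5,0,68,0,0,0,0],[-16.5,0,74,0,0,0,0],[-16.5,0,74,0,0,0,0]]]'
python3 - <<'E'
from h import *
c0=np.array([578.5,-49.6]);u=np.array([np.cos(.13),np.sin(.13)])
delta(*(c0-120*u),88,-np.pi/2+.13)
E
```

```text
t: 11.1
ee_pos: [462.2, -65.2, 112.2]
orientation: [3.135, 0.205, 0.003]
ft_force: [0.4, 1.2, 9.0]
width: 0.5
grasp_force: 5.1
t 11.1 shift [-2.7 -0.4 24.2] turn [ 0.    -0.002  0.001] w 0.5 f [0.4 1.2 9. ] g 5.1 p [462.2 -65.2 112.2] q [-0.17  0.41  2.06  0.    0.67  1.27]
```

```bash
python3 -m inch '[[[-1,0,6,0,0,0,0],[-1.5,0,11,0,0,0,0],[-2,0,16,0,0,0,0],[-2.5,0,20,0,0,0,0],[-2.7,0,22.5,0,0,0,0],[-2.7,0,24,0,0,0,0],[-2.7,0,24,0,0,0,0],[-2.7,0,24,0,0,0,0]]]'
python3 - <<'E'
from h import *
c0=np.array([578.5,-49.6]);u=np.array([np.cos(.13),np.sin(.13)])
delta(*(c0-120*u),88,-np.pi/2+.13)
s=cam('side');d=cam('top')
z=lambda f,x,y,w,h,k:cv2.resize(f[y:y+h,x:x+w],None,fx=k,fy=k,interpolation=cv2.INTER_CUBIC)
c=np.hstack([z(d['frame'],290,160,80,130,4),z(s['frame'],240,150,115,130,4)])
cv2.imwrite('pics/c7.png',c[:,:,::-1])
E
```

```text
t: 11.9
ee_pos: [458.7, -65.6, 88.5]
orientation: [3.135, 0.205, 0.001]
ft_force: [-2.0, -0.1, 11.3]
width: 0.6
grasp_force: 6.0
t 11.9 shift [ 0.8 -0.3  0.5] turn [ 0.    -0.     0.001] w 0.6 f [-2.  -0.1 11.3] g 6.0 p [458.7 -65.6  88.5] q [-0.17  0.45  2.07 -0.    0.62  1.27]
```

View pics/c7.png

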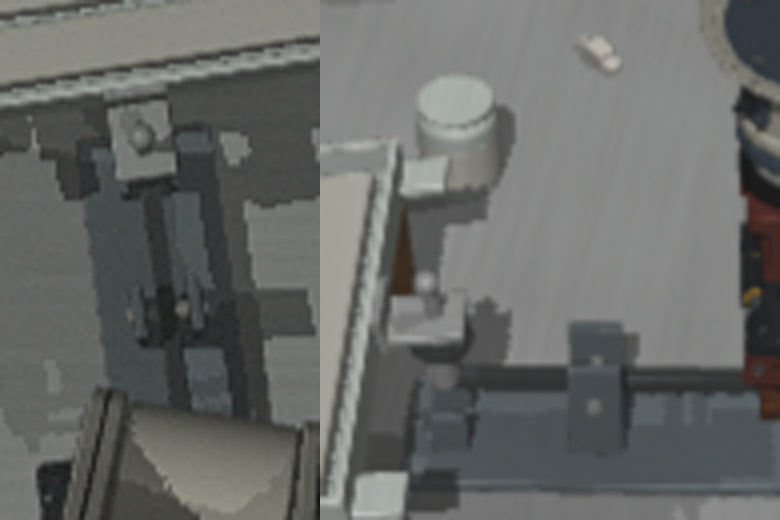

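Crop: the handle is level, the ear rides on the raised saddle, and the tray front is up. The jack base corner hasn't moved (side x ≈ 262.5). I'll press slightly further to find the stop, then raise fully.

```bash
python3 -m inch '[[[0,0,1,0,0,0,0],[0,0,2,0,0,0,0],[0,0,2,0,0,0,0],[0,0,2,0,0,0,0]]]'; python3 -m inch '[[[0.5,0,-6,0,0,0,0],[1.5,0,-12,0,0,0,0],[2.5,0,-18,0,0,0,0],[4,0,-24,0,0,0,0],[6,0,-30,0,0,0,0],[8,0,-36,0,0,0,0],[10,0,-42,0,0,0,0],[12,0,-48,0,0,0,0],[15,0,-54,0,0,0,0],[18,0,-60,0,0,0,0],[18,0,-68,0,0,0,0],[18,0,-78,0,0,0,0],[18,0,-88,0,0,0,0],[18,0,-88,0,0,0,0],[18,0,-88,0,0,0,0],[18,0,-88,0,0,0,0],[18,0,-88,0,0,0,0],[18,0,-88,0,0,0,0],[18,0,-88,0,0,0,0]]]'
python3 - <<'E'
from h import *
c0=np.array([578.5,-49.6]);u=np.array([np.cos(.13),np.sin(.13)])
delta(*(c0-101.9*u),145,-np.pi/2+.13)
s=cam('side');d=cam('top')
z=lambda f,x,y,w,h,k:cv2.resize(f[y:y+h,x:x+w],None,fx=k,fy=k,interpolation=cv2.INTER_CUBIC)
c=np.hstack([z(d['frame'],290,160,80,130,4),z(s['frame'],240,150,115,130,4)])
cv2.imwrite('pics/c8.png',c[:,:,::-1])
E
```

```text
t: 12.4
ee_pos: [458.7, -65.6, 87.4]
orientation: [3.135, 0.205, 0.001]
ft_force: [-5.8, 0.8, 26.0]
width: -0.1
grasp_force: 13.0
t: 14.3
ee_pos: [476.4, -63.1, 173.8]
orientation: [-3.135, -0.205, 0.001]
ft_force: [-0.2, 0.4, -0.6]
width: 0.6
grasp_force: 0.0
t 14.3 shift [ 1.1 -0.1 28.8] turn [-0.     0.     0.001] w 0.6 f [-0.2  0.4 -0.6] g 0.0 p [476.4 -63.1 173.8] q [-0.16  0.31  1.99  0.    0.83  1.28]
```

View pics/c8.png

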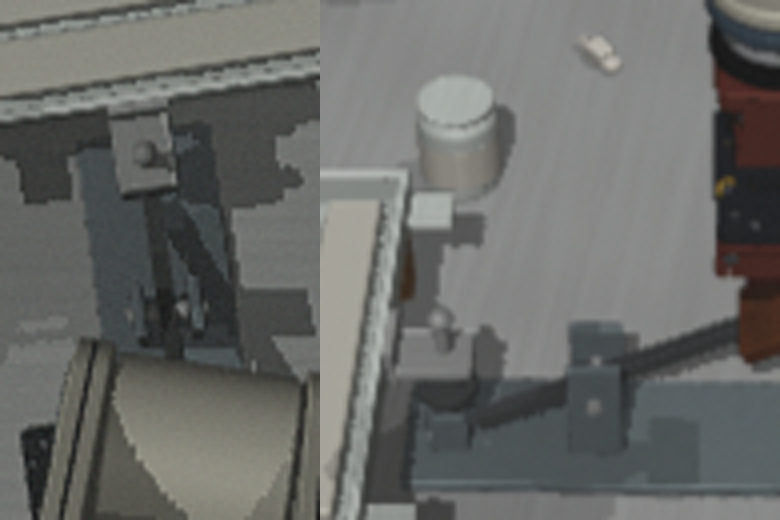

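Crop: the handle is fully up and clear of the tool. The tray has settled and the jack hasn't moved. Second press.

```bash
python3 -m inch '[[[0,0,15,0,0,0,0],[0,0,22,0,0,0,0],[-1,0,28,0,0,0,0],[-4,0,34,0,0,0,0],[-6.5,0,40,0,0,0,0],[-9,0,46,0,0,0,0],[-11,0,52,0,0,0,0],[-13,0,58,0,0,0,0],[-15,0,64,0,0,0,0],[-16.5,0,70,0,0,0,0],[-17.5,0,76,0,0,0,0],[-18,0,80,0,0,0,0],[-18,0,84,0,0,0,0],[-18,0,86,0,0,0,0],[-18,0,87,0,0,0,0],[-18,0,87,0,0,0,0],[-18,0,87,0,0,0,0],[-18,0,87,0,0,0,0]]]'
```

```text
t: 16.2
ee_pos: [459.0, -65.4, 88.0]
orientation: [3.135, 0.205, 0.002]
ft_force: [-2.5, 1.7, 16.6]
width: 0.6
grasp_force: 8.4
```

Almost at the stop. I'll add 1 mm to sit firmly on it, then settle and check.

```bash
python3 -m inch '[[[0,0,0.5,0,0,0,0],[0,0,1,0,0,0,0],[0,0,1,0,0,0,0],[0,0,1,0,0,0,0],[0,0,1,0,0,0,0],[0,0,1,0,0,0,0],[0,0,1,0,0,0,0],[0,0,1,0,0,0,0],[0,0,1,0,0,0,0],[0,0,1,0,0,0,0]]]'
python3 - <<'E'
from h import *
s=cam('side');d=cam('top')
z=lambda f,x,y,w,h,k:cv2.resize(f[y:y+h,x:x+w],None,fx=k,fy=k,interpolation=cv2.INTER_CUBIC)
c=np.hstack([z(d['frame'],290,160,80,130,4),z(s['frame'],240,150,115,130,4)])
cv2.imwrite('pics/c9.png',c[:,:,::-1])
E
```

```text
t: 17.2
ee_pos: [459.0, -65.4, 87.5]
orientation: [3.135, 0.205, 0.002]
ft_force: [-6.1, 2.2, 25.0]
width: 0.4
grasp_force: 12.5
```

View pics/c9.png

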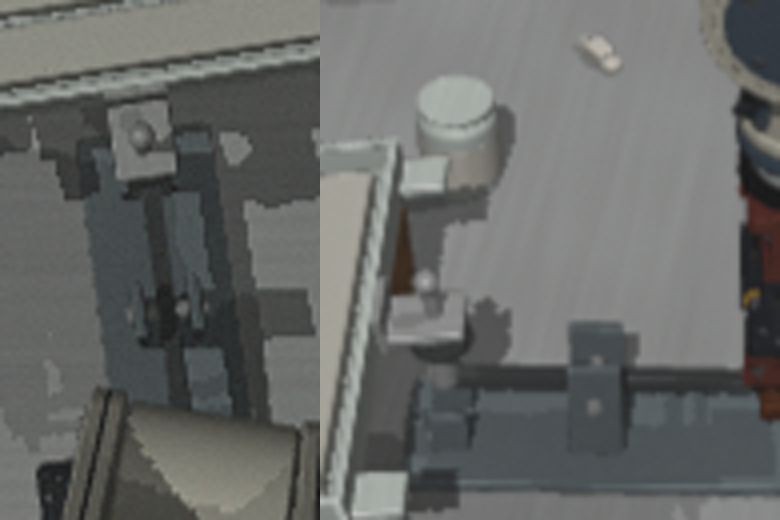

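The handle is level on its stop (25 N), the tray front is raised on the saddle, and the jack is in place. Handing in.

```bash
python3 -c "
from workcell import ctrl
print(ctrl.close_job())"
```

```text
the job is handed in; nothing more can be done
None
```

Job handed in at about 17 s: jack saddle under the lift pad (matched to the images within about 2 mm), first press and full return done, and the handle held down on its stop at about 25 N with the tray's front raised. I viewed 11 pictures, one over the limit of 10; the verdict was not shown.

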